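# Wind and set the puzzle-round timer

### The arm

A 7-joint arm with a two-finger parallel gripper is mounted at the origin on the work surface. World frame = base frame: x ahead of the robot, y to its left, z up, the work surface at z = 0. Lengths are in m, angles in degrees, forces in N, time in s.
With the tool pointing down it reaches from about 0.35 to 0.775 m from the base axis. Payload 3.1 kg.
Tool frame: the origin (TCP) lies on the centre line of the jaws, within the pads' length; the fingertips stand 17 mm ahead of it and the grasp point (between the pads) lies 2 mm behind it (robot.tip_reach is the distance from the TCP to the fingertips, in m); z points along the fingers, y is the direction in which the jaws open and shut (so a half turn about z gives the same grasp; the last joint's range is limited). The gripper opens to 85 mm and grips with 20 to 120 N. Pads are 22 mm wide; open, the fingers measure 114 mm over their backs; the gripper's body (76 mm by 85 mm) begins 54 mm behind the grasp point. The pads swing forward as they close: fully open they stand 13 mm farther back than shut.
Start: joints at [62.412, 17.813, 0.802, 86.603, -0.252, 75.585, -1.558], TCP at [0.234, -0.498, 0.248] pointing down, gripper open.
Joint ranges: [-154.91, 154.91], [-16.99, 109.72], [-72.82, 74.43], [7.12, 147.25], [-82.49, 262.49], [11.32, 116.49], [-174.64, 174.64]. Speed limits (degrees/s): [159.86, 159.86, 180, 180, 180, 180, 180].

### API

Orientations are given as [roll, pitch, yaw] about the fixed x, y, z axes, in that order (R = Rz(yaw) Ry(pitch) Rx(roll)).
In Python, from station import robot, fingers, vision, workorder, recognise gives the robot as it stands. Calls block until the motion is done:
- robot.move_to(position, orientation): joint-space move of the TCP to a pose.
- robot.line_to(position, orientation=None, velocity=0.15, f_stop=None): straight line of the TCP; orientation=None keeps the orientation; velocity is the mean speed in m/s. With f_stop (N) it stops when the force on the tool has changed by that much, and returns True; else False.
- robot.move_j(angles): joint-space move.
- fingers.gripper_to(opening, force=None): opening from 0.0 (shut) to 1.0 (fully open); force is the grip in N (None keeps the last); returns when the fingers have stopped.
- robot.pause(seconds).
- robot.inverse_kinematics(position, orientation): joint angles nearest the present ones, or None.
- vision.grab_frame(name): name is "scene" or "top" or "wrist"; returns the picture (400x640x3 uint8, red, green, blue); there is no depth.
- vision.calibration(name): a dict with "mtx" (3x3 intrinsics, pixels), "extrinsics" (4x4, takes a point from world to camera coordinates); the wrist camera has in their place "T_tool_cam" (4x4, takes a point from camera to tool coordinates, whose origin is the TCP and whose axes are the flange's). Camera axes: x right, y up, looking along -z (the intrinsics and any distortion apply to the point x, -y, -z); pixel columns grow to the right and rows downward; lengths in m; the calibration is good to about 2 mm. A picture is of the moment at which its call begins: read the wrist's pose just before it. calibration takes no time and is no camera call.
A pose or a line that the arm cannot do raises robot.PlanningError and nothing moves.
- workorder.close_job(): hands the job in, once; it reports no verdict.
Trained networks look in the newest picture that a camera, given by its name, has taken for a name from the list of things; names that differ only in an ending like _2 or _b are one class to them, and where a whole thing is asked for, a point or a joint stands for the part that bears it (a point fixed in the world has none). Each returns a list of dicts, best first, with "p" (0 to 1); they miss things now and then, are a little off and sometimes report something else, mostly with a low value. They report only what shows in the picture. A call takes as long as a camera call. They do not tell look-alikes from the thing itself.
- recognise(label, camera): "rect" ([centre column, centre row, width, height] in pixels, round what is visible of it).
Readings, each from a call of its own:
- robot.current_time_s(): time.
- robot.current_joint_positions(): joint angles.
- robot.current_dq(): joint speeds.
- robot.current_joint_torque(): joint torques, N m.
- robot.current_tool_pos(): TCP position.
- robot.current_eef_rot(): TCP orientation.
- robot.current_contact_force(): force on the tool from outside, world axes, zero at the start.
- robot.current_torque(): the same for the moment, N m.
- robot.current_finger_gap(): opening from 0.0 (shut) to 1.0 (fully open).
Only numpy, scipy, OpenCV 4.12 (cv2) and the standard library are available. Lean on these libraries where they do the work, as an engineer would, in place of code of your own. Each camera call takes 0.05 s, during which the arm holds its last target.

### The job

Set the loose bell timer on the activity table for the next ten-minute puzzle round: twist its stiff dial clockwise past the top (20-minute) mark to wind it, then turn it back down to 10 minutes, the middle one of the five long marks, and let go. The timer is light and its feet skid round unless you press it down with a modest force (about 10 to 15 N, never over 30 N) all the time you turn; it must stay upright, standing where it is. Leave the puzzle pieces and everything else on the table alone.

Things in the scene. Friction and masses are not known exactly. Their poses are not given: they have to be found in the camera images.
- timer: loose bell timer: white round case, 94 mm across, 30 mm high, 0.2 to 0.45 kg, on four small feet 33 mm from its axis. Origin: centre of its underside; z up. 21 dark ticks on its top rim, one a minute, 6 degrees apart, every fifth long; in its own xy axes 0 min lies at 240 degrees, 10 min at 180 (-x), 20 min at 120. Unpressed, it spins along with the dial; 10 N down on the dial always holds it.
- dial_grip (a point): on the dial's axis, in the upper part of its grip bar, 60 mm above the table. Grey dial: disc 58 mm across whose top is 36 mm above the table, with an upright bar across it, 44 mm long, 14 mm thick (pinch it across this), top 72 mm above the table. x axis: along the bar towards the pointer end (white line on the bar's top and on the disc); z axis: up.
- pointer (a point): tip of the dial's pointer: at the disc's edge, 29 mm from the axis along the dial's x axis, 36 mm above the table
- ten_mark (a point): middle of the long 10-minute tick, on the case's top, 37 mm from the axis, 30 mm above the table
- dial (a joint): angle of the dial on the case, rad: grows clockwise seen from above, 0.1047 a minute; 0 = 0 min, 1.047 = 10 min, 2.094 = 20 min (top mark), end stop at 2.40 (just under 23 min). It takes up to 0.18 N m to turn up and 0.13 to turn down, and stays where it is left (friction 0.13, spring back towards 0 of 0.02 per rad).
- table: the wooden table; its top is at z = 0; origin unimportant
- piece0: loose flat jigsaw piece, about 45 mm, 5 mm thick, lying near the timer; origin at its underside; not to be moved
- piece1: as piece0
- piece2: as piece0
- mug: white mug, 80 mm across, 90 mm high; origin at its underside; a bystander
- pencil_pot: steel pot 72 mm across, 95 mm high, pencils in it reaching 155 mm; origin at its underside; a bystander
- glasses_case: grey spectacles case 155 x 58 x 34 mm; origin at its underside; a bystander
- card_deck: boxed deck of cards 92 x 64 x 22 mm; origin at its underside; a bystander
Mind the look-alikes: they are no part of the job. Leave any pink look-alike of the timer alone.

How it is judged:
By the outcome, as a careful person would: the job done as asked, in the order asked, and still so for the second after the job is handed in, with the robot touching nothing.
It also fails if it takes over 72 s, if anything falls off the work surface, if the arm or the gripper's body presses on something with over 40 N, if the wrist force passes 120 N, or if a joint passes its speed limit or range.

## Working session

There is one attempt and no reset: what is moved stays moved. The work goes in short steps, each a Python script; the robot and the scene stay as the last script left them, time stands still between calls to the robot, and variables do not carry over. Pictures are saved under pics/ and viewed, and the job is handed in when it is done.

```bash
ls; mkdir -p pics; python3 - <<'E'
from station import robot, fingers, vision, workorder, recognise
import cv2,numpy as np
for n in ["scene","top"]:
    im=vision.grab_frame(n); cv2.imwrite(f"pics/{n}0.png",im[:,:,::-1])
    for l in ["timer","dial_grip"]:
        print(n,l,[(np.round(d["rect"]).tolist(),round(d["p"],2)) for d in recognise(l,n)])
    c=vision.calibration(n); print({k:(np.round(v,4).tolist() if not isinstance(v,str) else v) for k,v in c.items()})
print(robot.current_time_s(), robot.current_tool_pos(), robot.current_eef_rot(), vision.calibration("wrist"))
E
```

```text
pics
scene timer [([402.0, 200.0, 40.0, 42.0], 0.88), ([342.0, 209.0, 42.0, 36.0], 0.83), ([296.0, 177.0, 42.0, 38.0], 0.78)]
scene dial_grip [([298.0, 171.0, 20.0, 25.0], 0.9), ([343.0, 203.0, 25.0, 28.0], 0.77), ([400.0, 192.0, 21.0, 25.0], 0.56)]
{'mtx': [[478.7024, 0.0, 325.1117], [0.0, 478.7024, 193.8074], [0.0, 0.0, 1.0]], 'extrinsics': [[0.4425, 0.8967, 0.0121, -0.1408], [-0.7439, 0.3595, 0.5634, 0.4128], [0.5008, -0.2583, 0.8261, -1.4718], [0.0, 0.0, 0.0, 1.0]]}
top timer [([342.0, 272.0, 45.0, 47.0], 0.91), ([313.0, 207.0, 42.0, 47.0], 0.82), ([253.0, 189.0, 42.0, 44.0], 0.69)]
top dial_grip [([342.0, 275.0, 30.0, 28.0], 0.74), ([313.0, 208.0, 26.0, 28.0], 0.69), ([251.0, 189.0, 26.0, 25.0], 0.63)]
{'mtx': [[364.8763, 0.0, 325.1258], [0.0, 364.8763, 199.0707], [0.0, 0.0, 1.0]], 'extrinsics': [[0.0114, -0.9998, -0.0176, -0.1125], [0.983, 0.008, 0.1833, -0.59], [-0.1831, -0.0193, 0.9829, -0.7002], [0.0, 0.0, 0.0, 1.0]]}
0.3 [ 0.23411092 -0.49745262  0.24796043] [-1.79957927e+02  3.20389555e-03  2.52037260e+01] {'mtx': array([[291.19061558,   0.        , 314.3462846 ],
       [  0.        , 291.19061558, 195.47214781],
       [  0.        ,   0.        ,   1.        ]]), 'T_tool_cam': array([[ 4.01675776e-04,  9.54916370e-01,  2.96874663e-01,
         7.62184628e-02],
       [ 9.99999916e-01, -4.07585512e-04, -4.19896550e-05,
        -1.33833058e-03],
       [ 8.09052026e-05,  2.96874655e-01, -9.54916453e-01,
        -1.24776108e-01],
       [ 0.00000000e+00,  0.00000000e+00,  0.00000000e+00,
         1.00000000e+00]])}
```

View pics/scene0.png

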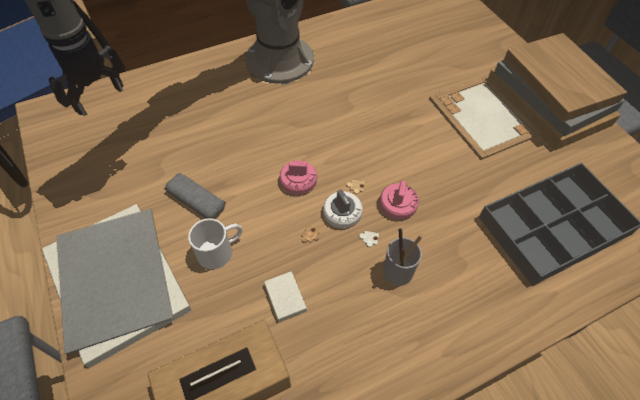

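View pics/top0.png

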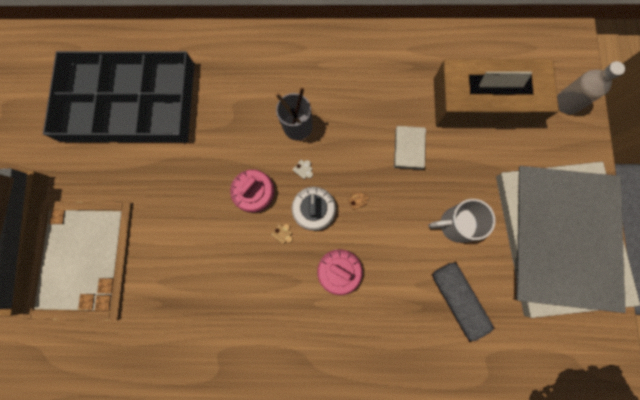

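```bash
cat > h.py <<'E'
import numpy as np, cv2
from scipy.spatial.transform import Rotation as R
def backproj(K,Twc_ext,uv,z):
    "ext world->cam; intersect with plane z"
    T=np.linalg.inv(Twc_ext)
    d=np.linalg.inv(K)@np.array([uv[0],uv[1],1.0]); d=np.array([d[0],-d[1],-d[2]])
    w=T[:3,:3]@d; o=T[:3,3]
    return o+w*(z-o[2])/w[2]
def proj(K,ext,P):
    P=np.atleast_2d(P); p=(ext[:3,:3]@P.T).T+ext[:3,3]
    q=np.c_[p[:,0],-p[:,1],-p[:,2]]@K.T
    return q[:,:2]/q[:,2:]
def wrist_ext(cal,pos,rpy):
    M=np.eye(4); M[:3,:3]=R.from_euler('xyz',rpy,degrees=True).as_matrix(); M[:3,3]=pos
    return np.linalg.inv(M@np.array(cal["T_tool_cam"]))
E
python3 - <<'E'
import cv2
from h import *
from station import vision
t=cv2.imread("pics/top0.png"); s=cv2.imread("pics/scene0.png")
cv2.imwrite("pics/topc.png",cv2.resize(t[150:310,210:400],None,fx=3.5,fy=3.5,interpolation=cv2.INTER_CUBIC))
cv2.imwrite("pics/scenec.png",cv2.resize(s[140:240,260:440],None,fx=4,fy=4,interpolation=cv2.INTER_CUBIC))
for n,L in [("top",[(342,272),(313,207),(253,189)]),("scene",[(402,200),(342,209),(296,177)])]:
    c=vision.calibration(n)
    for uv in L: print(n,uv,backproj(c["mtx"],c["extrinsics"],uv,0.03).round(3))
E
```

```text
top (342, 272) [ 0.443 -0.143  0.03 ]
top (313, 207) [ 0.578 -0.081  0.03 ]
top (253, 189) [0.616 0.049 0.03 ]
scene (402, 200) [0.624 0.054 0.03 ]
scene (342, 209) [ 0.584 -0.087  0.03 ]
scene (296, 177) [ 0.451 -0.146  0.03 ]
```

View pics/topc.png

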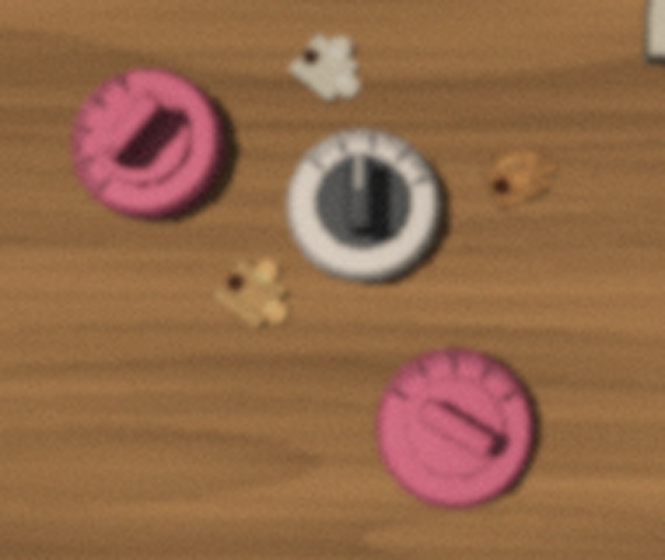

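View pics/scenec.png

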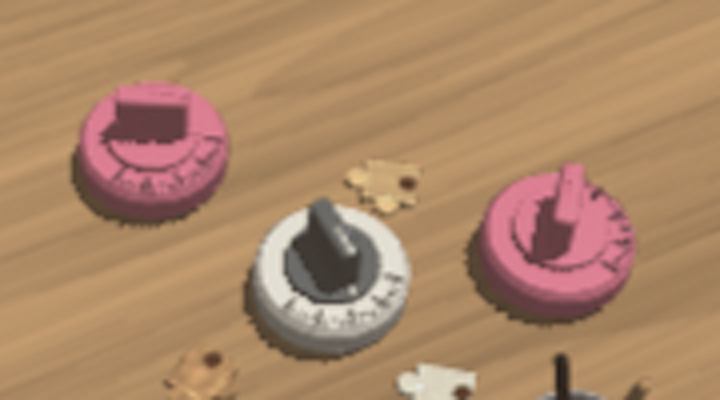

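Candidates in the top view: white timer (313,208), pink look-alikes (342,272) and (253,191). By the description (white case) it is the white one, at about (0.58, -0.085). Taking a close look with the wrist camera.

```bash
python3 - <<'E'
from station import robot, fingers, vision, workorder, recognise
from h import *
for yaw in (0,180,-90,90):
  for z in (0.2,0.057):
    q=robot.inverse_kinematics([0.582,-0.084,z],[180,0,yaw]); print(yaw,z,None if q is None else np.round(q,1))
robot.move_to([0.582,-0.084,0.24],[180,0,0])
p=robot.current_tool_pos(); e=robot.current_eef_rot()
im=vision.grab_frame("wrist"); cv2.imwrite("pics/w0.png",im[:,:,::-1])
print(p,e,robot.current_time_s(),robot.current_contact_force(),robot.current_joint_positions().round(1) if hasattr(robot.current_joint_positions(),'round') else robot.current_joint_positions())
np.save("w0pose.npy",np.r_[p,e])
for l in ["timer","dial_grip","pointer","ten_mark"]:
    print(l,[(np.round(d["rect"],1).tolist(),round(d["p"],2)) for d in recognise(l,"wrist")])
E
```

```text
0 0.2 [ 18.9  25.1 -17.7  84.3   7.8  71.9 -89.6]
0 0.057 [ 16.9  32.9 -14.7  93.8   9.7  54.6 -91.2]
180 0.2 [ 30.9  28.1 -35.9  83.8  16.8  73.5  83.5]
180 0.057 [ 29.9  36.5 -34.   93.2  23.3  57.5  78.3]
-90 0.2 [ -33.6   36.1   64.5   86.4  -32.9   78.3 -146.7]
-90 0.057 [   6.    31.9    0.8   94.3   -0.5   53.8 -173.1]
90 0.2 [ 27.6  27.  -30.7  83.9  14.   72.9  -4.5]
90 0.057 [ 28.6  36.  -32.1  93.3  21.8  57.1 -10.6]
[ 0.58173726 -0.08586186  0.23993802] [ 1.79928108e+02  1.77920273e-02 -1.42392611e-01] 2.3 [ 0.29205435 -0.00183796  0.2378851 ] [ 19.3  23.7 -18.2  80.5   7.5  76.9 -89.3]
timer [([313.9, 174.1, 81.3, 74.7], 0.68), ([198.9, 140.7, 82.9, 78.3], 0.61)]
dial_grip [([526.6, 290.9, 70.3, 73.1], 0.73), ([356.1, 280.4, 43.8, 48.8], 0.7), ([191.9, 143.2, 60.8, 52.3], 0.65), ([311.6, 178.1, 50.2, 49.2], 0.62)]
pointer [([191.9, 143.6, 55.0, 50.3], 0.77), ([313.2, 180.8, 54.8, 49.5], 0.75), ([355.4, 282.1, 46.8, 48.0], 0.62)]
ten_mark [([197.6, 142.7, 85.4, 78.8], 0.98), ([310.0, 172.0, 74.0, 73.8], 0.82), ([352.6, 269.2, 69.0, 66.1], 0.62)]
```

View pics/w0.png

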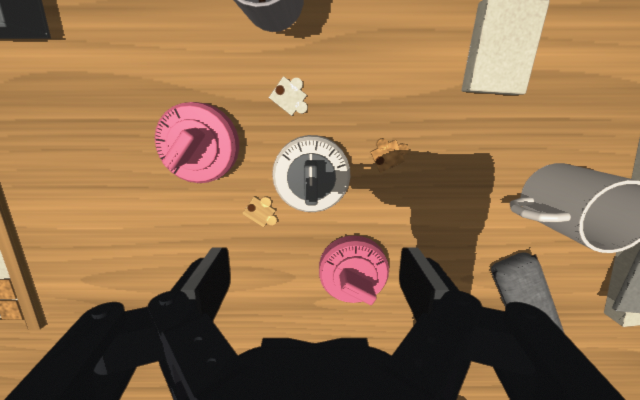

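```bash
python3 - <<'E'
from station import robot, fingers, vision, workorder, recognise
from h import *
robot.move_to([0.582,-0.084,0.18],[180,0,180])
robot.pause(0.2)
p=robot.current_tool_pos(); e=robot.current_eef_rot()
im=vision.grab_frame("wrist"); cv2.imwrite("pics/w1.png",im[:,:,::-1])
print(p,e,robot.current_time_s(),robot.current_joint_positions())
np.save("w1pose.npy",np.r_[p,e])
b=cv2.imread("pics/w1.png")
c=vision.calibration("wrist"); ext=wrist_ext(c,p,e)
print(proj(c["mtx"],ext,[0.582,-0.084,0.03]))
E
```

```text
[ 0.58203582 -0.08395531  0.18005989] [-1.79991960e+02  6.69775958e-03  1.79999579e+02] 5.1667 [ 42.00577613  35.37275902 -55.54687087  85.02247288  29.59097604
  75.19807153  73.83062976]
[[312.86347435 186.26958121]]
```

View pics/w1.png

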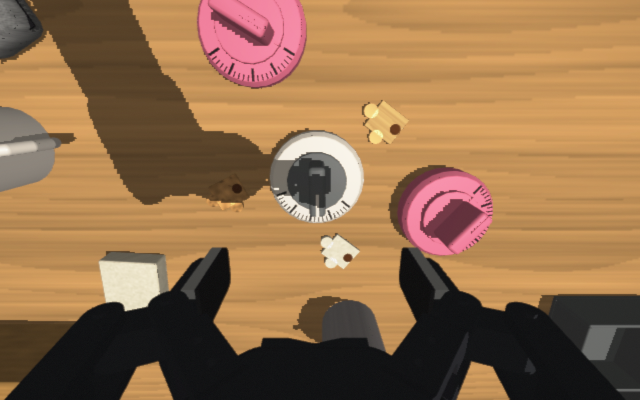

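```bash
cat >> h.py <<'E'
def rectify(im,K,ext,cx,cy,z,half=0.06,s=5000):
    "image: right = -y world, up = +x world (like top cam); s px/m"
    n=int(2*half*s)
    W=np.array([[cx+half,cy+half,z],[cx+half,cy-half,z],[cx-half,cy-half,z],[cx-half,cy+half,z]])
    uv=proj(K,ext,W).astype(np.float32)
    H=cv2.getPerspectiveTransform(uv,np.float32([[0,0],[n,0],[n,n],[0,n]]))
    return cv2.warpPerspective(im,H,(n,n),flags=cv2.INTER_CUBIC)
E
python3 - <<'E'
from station import vision
from h import *
c=vision.calibration("wrist")
for k in ("w0","w1"):
    P=np.load(k+"pose.npy"); ext=wrist_ext(c,P[:3],P[3:])
    im=cv2.imread(f"pics/{k}.png")
    a=rectify(im,c["mtx"],ext,0.582,-0.084,0.03); b=rectify(im,c["mtx"],ext,0.582,-0.084,0.072)
    m=cv2.inRange(cv2.cvtColor(a,cv2.COLOR_BGR2HSV),(0,0,110),(179,60,255))
    m=cv2.morphologyEx(m,cv2.MORPH_CLOSE,np.ones((25,25)))
    cs=max(cv2.findContours(m,cv2.RETR_EXTERNAL,cv2.CHAIN_APPROX_NONE)[0],key=cv2.contourArea)
    el=cv2.fitEllipse(cv2.convexHull(cs)); (u,v)=el[0]
    print(k,el,"centre",0.582+0.06-v/5000,-0.084+0.06-u/5000,"axes mm",np.array(el[1])/5)
    for q in (a,b):
        cv2.drawMarker(q,(300,300),(0,0,255),cv2.MARKER_CROSS,30,1)
    cv2.imwrite(f"pics/{k}r.png",np.hstack([cv2.resize(a,(400,400)),cv2.resize(b,(400,400))]))
E
```

```text
w0 ((297.8990783691406, 314.63055419921875), (454.36187744140625, 460.4212951660156), 7.062351703643799) centre 0.5790738891601561 -0.08357981567382813 axes mm [90.87237549 92.08425903]
w1 ((283.08837890625, 338.0041198730469), (453.5609436035156, 457.7573547363281), 174.7061309814453) centre 0.5743991760253906 -0.08061767578125001 axes mm [90.71218872 91.55147095]
```

View pics/w0r.png

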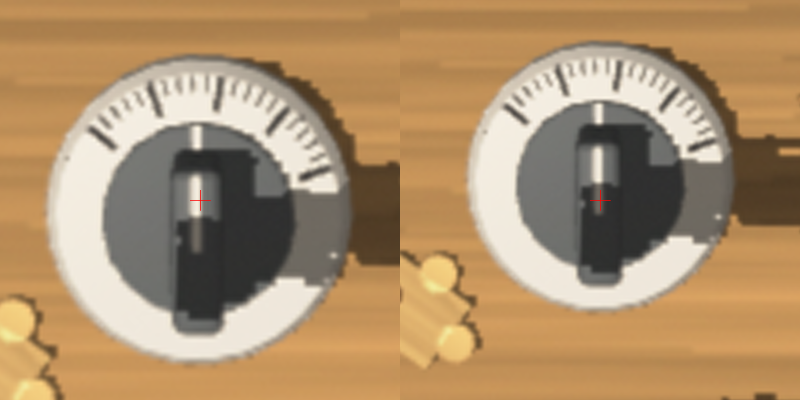

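View pics/w1r.png

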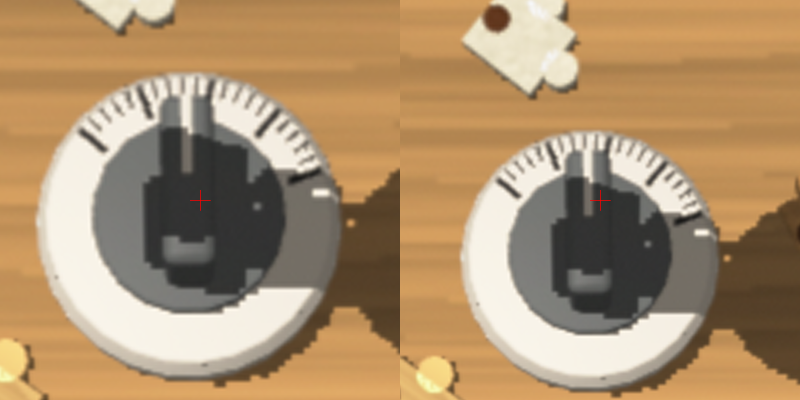

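```bash
cat > fit.py <<'E'
from h import *
from scipy.optimize import minimize
from scipy.ndimage import map_coordinates
def fit_ticks(im,K,ext,x0=(0.5775,-0.082,-10.)):
    g=cv2.GaussianBlur(cv2.cvtColor(im,cv2.COLOR_BGR2GRAY),(0,0),0.8).astype(float)
    def samp(p,shift):
        A=[];
        for k in range(21):
            rs=np.linspace(.034,.040,7) if k%5==0 else np.linspace(.0365,.040,4)
            a=np.deg2rad(p[2]+60-6*k+shift)
            A+= [(p[0]+r*np.cos(a),p[1]+r*np.sin(a),0.03) for r in rs]
        uv=proj(K,ext,np.array(A))
        return map_coordinates(g,[uv[:,1],uv[:,0]],order=1)
    def cost(p): return np.mean(samp(p,0)-0.5*(samp(p,3)+samp(p,-3)))
    best=None
    for dx in np.arange(-.004,.0041,.002):
      for dy in np.arange(-.004,.0041,.002):
        for t in np.arange(-4,4.1,1):
            q=np.array(x0)+[dx,dy,t]; v=cost(q)
            if best is None or v<best[0]: best=(v,q)
    s=np.array([.001,.001,1.])
    r=minimize(lambda u:cost(u*s),best[1]/s,method='Nelder-Mead',options=dict(xatol=.01,fatol=.001))
    return r.x*s,r.fun
E
python3 - <<'E'
from station import vision
from fit import *
c=vision.calibration("wrist")
for k in ("w0","w1"):
    P=np.load(k+"pose.npy"); ext=wrist_ext(c,P[:3],P[3:])
    im=cv2.imread(f"pics/{k}.png")
    r,f=fit_ticks(im,c["mtx"],ext); print(k,r,f)
    # overlay
    b=im.copy()
    for z,rad in((.03,.047),(.036,.029)):
        t=np.linspace(0,6.283,90); uv=proj(c["mtx"],ext,np.c_[r[0]+rad*np.cos(t),r[1]+rad*np.sin(t),0*t+z])
        cv2.polylines(b,[np.round(uv*16).astype(int)],True,(0,255,0),1,cv2.LINE_AA,4)
    for th in (0,):
        a=np.deg2rad(th);R2=np.array([[np.cos(a),-np.sin(a)],[np.sin(a),np.cos(a)]])
        B=np.array([[22,7],[22,-7],[-22,-7],[-22,7]])/1000@R2.T+r[:2]
        uv=proj(c["mtx"],ext,np.c_[B,[.072]*4]); cv2.polylines(b,[np.round(uv*16).astype(int)],True,(0,0,255),1,cv2.LINE_AA,4)
    cv2.imwrite(f"pics/{k}o.png",cv2.resize(b[115:235,250:380],None,fx=5,fy=5,interpolation=cv2.INTER_CUBIC)[:600])
E
```

```text
w0 [ 0.57713659 -0.08378189 -9.04642924] -26.148852167011672
w1 [ 0.57646848 -0.08065049 -9.29888289] -36.342110645310115
```

View pics/w0o.png

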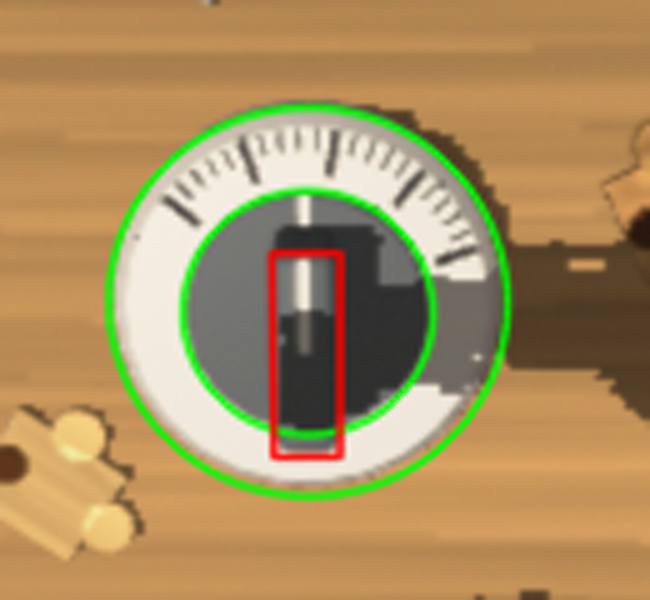

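View pics/w1o.png

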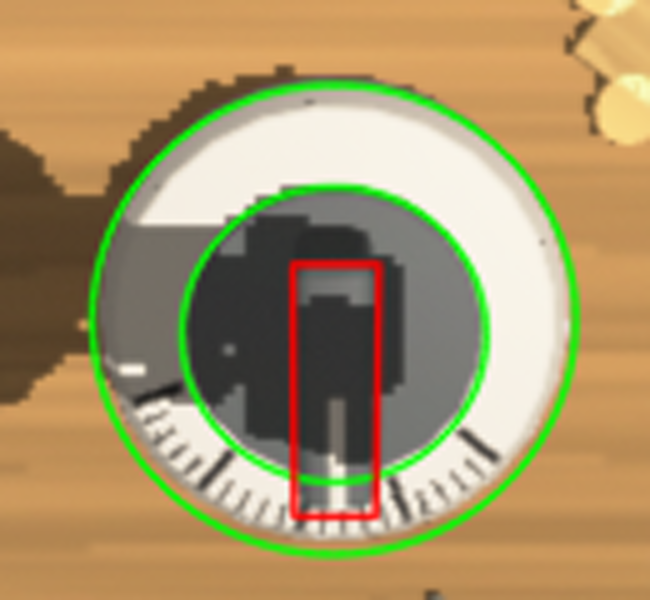

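```bash
python3 - <<'E'
from station import robot, fingers
import numpy as np
C=[0.5768,-0.0822]
robot.line_to(C+[0.15],[180,0,180]); t=robot.current_time_s(); print(t)
fingers.gripper_to(0.5); print(robot.current_time_s(),robot.current_finger_gap())
q0=np.array(robot.current_joint_positions()); print(q0.round(1))
print(robot.line_to(C+[0.09],[180,0,180],velocity=0.1,f_stop=6)); t=robot.current_time_s()
robot.line_to(C+[0.09],[180,0,190]); print(robot.current_time_s()-t, robot.current_tool_pos(),robot.current_eef_rot())
t=robot.current_time_s(); robot.move_to(C+[0.09],[180,0,180]); print(robot.current_time_s()-t, robot.current_tool_pos(),robot.current_eef_rot())
print(np.round(robot.current_joint_positions(),1))
for z in (.0580,):
  for y in (180,160,140,120,100): 
    q=robot.inverse_kinematics(C+[z],[180,0,y]); print(y,None if q is None else np.round(q,1))
print(robot.current_contact_force(),robot.current_time_s())
E
```

```text
5.5167
6.0083 0.49735377059031866
[ 42.1  36.3 -54.9  88.2  30.7  71.6  72.6]
False
0.3250000000000002 [ 0.57736214 -0.08212557  0.09074402] [-1.79999374e+02  8.53294709e-02 -1.70164370e+02]
0.27499999999999947 [ 0.57709286 -0.08226926  0.09051707] [-1.79952704e+02  5.00961507e-02 -1.79891790e+02]
[ 40.8  39.7 -52.4  92.1  33.9  65.3  70.2]
180 [ 40.   41.8 -50.9  93.7  35.8  62.1  68.7]
160 [ 37.5  40.  -46.5  93.8  32.4  60.5  51.3]
140 [ 34.9  38.3 -42.1  93.9  29.   59.2  33.8]
120 [ 32.2  36.9 -37.6  94.   25.6  58.   16.3]
100 [ 29.3  35.6 -33.   94.1  22.2  56.9  -1.1]
[ 0.34173315 -0.30972206 -0.08130046] 7.3583
```

```bash
python3 - <<'E'
from station import robot, fingers, vision
import numpy as np, cv2
C=[0.5768,-0.0822]
print(robot.line_to(C+[0.058],[180,0,180],velocity=0.05,f_stop=6)); robot.pause(.2)
print(robot.current_tool_pos(),robot.current_eef_rot(),robot.current_contact_force())
im=vision.grab_frame("wrist"); cv2.imwrite("pics/w2.png",im[:,:,::-1])
fingers.gripper_to(0.0,20); robot.pause(.2)
print(robot.current_finger_gap(),robot.current_tool_pos(),robot.current_contact_force(),robot.current_torque(),robot.current_time_s())
im=vision.grab_frame("wrist"); cv2.imwrite("pics/w3.png",im[:,:,::-1])
a=cv2.imread("pics/w2.png");b=cv2.imread("pics/w3.png")
cv2.imwrite("pics/w23.png",np.hstack([a[120:,130:500],b[120:,130:500]]))
E
```

```text
False
[ 0.57712151 -0.08218479  0.05841935] [-1.79994675e+02  4.69781102e-02  1.79998756e+02] [-0.28060925  0.65304055  0.32584294]
0.1597898581730045 [ 0.57691619 -0.08212857  0.05819724] [-0.35521277  0.46601583  1.61878869] [0.05463393 0.01524407 0.00285876] 8.9583
```

View pics/w23.png

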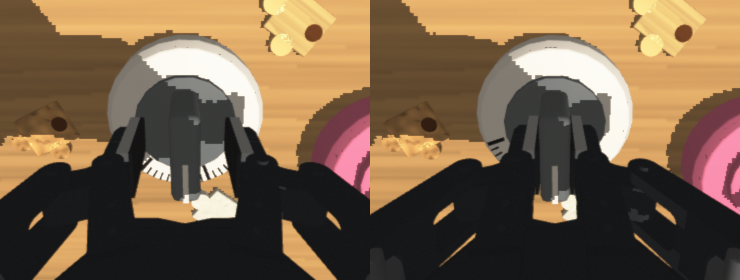

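The bar is between the pads (gap 0.16 ≈ 13.6 mm) and the case outline did not move. Next: a firmer grip, then press.

```bash
python3 - <<'E'
from station import robot, fingers, vision
import numpy as np
C=[0.5768,-0.0822]
fingers.gripper_to(0.0,60); robot.pause(.2)
print(robot.current_finger_gap(),robot.current_tool_pos(),robot.current_contact_force(),robot.current_torque())
z=0.058
for i in range(14):
    z-=0.0004
    robot.line_to(C+[z],[180,0,180],velocity=0.02); robot.pause(.1)
    f=np.array(robot.current_contact_force()); print(round(z,4),robot.current_tool_pos().round(4),f.round(2))
    if f[2]>11.5: break
print(robot.current_torque(),robot.current_time_s()); open("z.txt","w").write(str(z))
E
```

```text
0.15554221808456087 [ 0.57694821 -0.08210038  0.05825399] [-0.97758125  0.60698652  3.46649842] [0.09459704 0.1654865  0.06534684]
0.0576 [ 0.577  -0.0821  0.0583] [-0.97  0.67  6.07]
0.0572 [ 0.5769 -0.0821  0.0582] [-2.34 -0.19  7.92]
0.0568 [ 0.577  -0.0821  0.0582] [-2.36  0.17  9.8 ]
0.0564 [ 0.577  -0.0821  0.0582] [-3.42 -0.16 12.38]
[-0.00959166  0.81136852 -0.00931627] 10.825
```

```bash
cat > turn.py <<'E'
from station import robot, fingers, vision
import numpy as np
def turn(C,y0,y1,z,step=5.,zt=13.):
    n=int(np.ceil(abs(y1-y0)/step))
    for i,y in enumerate(np.linspace(y0,y1,n+1)[1:]):
        robot.line_to(list(C)+[z],[180,0,float(y)],velocity=0.05)
        f=np.array(robot.current_contact_force())
        z-=float(np.clip((zt-f[2])*0.00015,-.0006,.0006))
        if i%2==0 or i==n-1: print(round(y,1),round(z,4),robot.current_tool_pos().round(4),np.round(robot.current_eef_rot()[2],2),f.round(1),np.round(robot.current_torque(),2),round(robot.current_time_s(),2))
        if f[2]<7 or f[2]>24 or np.hypot(f[0],f[1])>15: print("ABORT",f); break
    open("z.txt","w").write(str(z)); return z,y
E
python3 - <<'E'
from turn import *
z=float(open("z.txt").read())
z,y=turn([.5768,-.0822],180,160,z)
import cv2
im=vision.grab_frame("wrist"); cv2.imwrite("pics/w4.png",im[120:,130:500,::-1])
E
```

```text
175.0 0.0562 [ 0.577  -0.0821  0.0582] 174.96 [-4.  -0.2 11.6] [ 0.03  0.83 -0.05] 11.07
165.0 0.0562 [ 0.577  -0.0821  0.0582] 164.96 [-2.9 -0.5 13.1] [-0.    0.89 -0.14] 11.57
160.0 0.0562 [ 0.577  -0.0821  0.0582] 159.96 [-3.1 -0.3 13.1] [ 0.02  0.89 -0.13] 11.82
```

View pics/w4.png

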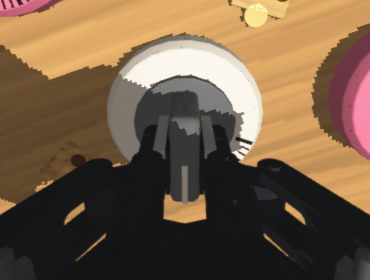

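```bash
python3 - <<'E'
from turn import *
z=float(open("z.txt").read())
C=[.5768,-.0822]
z,y=turn(C,160,101,z)
robot.pause(.2)
import cv2
im=vision.grab_frame("wrist"); cv2.imwrite("pics/w5.png",im[120:,130:500,::-1])
im=vision.grab_frame("top"); cv2.imwrite("pics/t5.png",cv2.resize(im[160:250,260:370,::-1],None,fx=5,fy=5,interpolation=cv2.INTER_CUBIC))
im=vision.grab_frame("scene"); cv2.imwrite("pics/s5.png",cv2.resize(im[160:260,280:410,::-1],None,fx=5,fy=5,interpolation=cv2.INTER_CUBIC))
E
```

```text
155.1 0.0561 [ 0.577  -0.0821  0.0582] 155.05 [-4.2  1.2 12.2] [-0.01  0.95 -0.12] 12.12
145.2 0.0562 [ 0.577  -0.0821  0.0581] 145.21 [-3.5  0.7 13.5] [ 0.08  0.98 -0.15] 12.62
135.4 0.0562 [ 0.5769 -0.0821  0.0581] 135.38 [-2.8  0.2 13.3] [ 0.05  0.93 -0.1 ] 13.12
125.6 0.0561 [ 0.5769 -0.0821  0.0581] 125.55 [-3.7  0.5 12.4] [ 0.07  0.94 -0.14] 13.62
115.8 0.0561 [ 0.5769 -0.0821  0.0582] 115.72 [-3.9  1.  12.3] [ 0.07  0.97 -0.03] 14.12
105.9 0.0562 [ 0.5769 -0.0821  0.0582] 105.89 [-3.7  0.2 13.5] [ 0.05  0.96 -0.07] 14.62
101.0 0.0561 [ 0.5769 -0.0822  0.0582] 100.97 [-4.3  0.1 12.4] [ 0.12  0.98 -0.1 ] 14.88
```

View pics/w5.png

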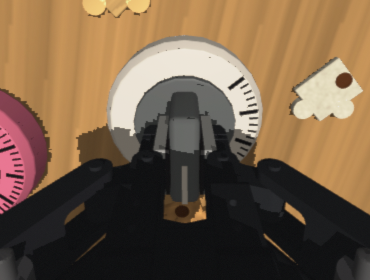

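View pics/s5.png

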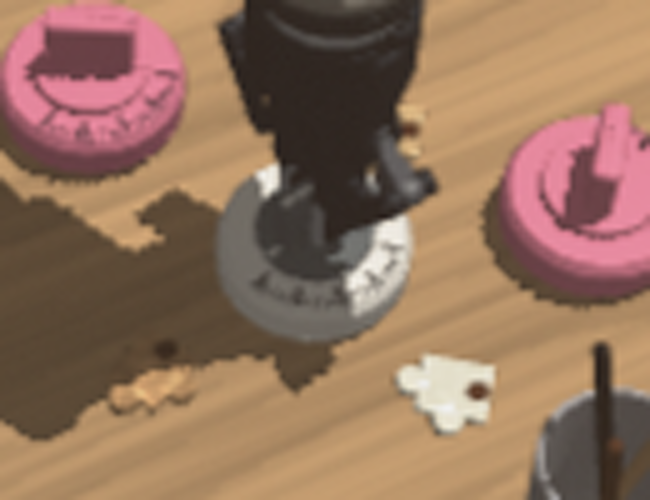

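```bash
python3 - <<'E'
from station import vision
from fit import *
c=vision.calibration("wrist"); K=c["mtx"]
for k,pose in (("w5",[.5769,-.0822,.0582,180,0,100.97]),("w4",[.577,-.0821,.0582,180,0,159.96])):
    im=np.zeros((400,640,3),np.uint8); im[120:,130:500]=cv2.imread(f"pics/{k}.png")
    ext=wrist_ext(c,np.array(pose[:3]),pose[3:])
    b=im.copy()
    # known tool-frame bias, ~1.5mm: from w1 (yaw180): apparent-true = (-.0003,+.0015) ->  rotate
    a=np.deg2rad(pose[5]-180); bias=np.array([[np.cos(a),-np.sin(a)],[np.sin(a),np.cos(a)]])@[-.0003,.0015]
    cx,cy=np.array([.5768,-.0822])+bias
    for m in range(21):
        t=np.deg2rad(-9.2+60-6*m); r=[.041,.047]
        uv=proj(K,ext,[[cx+q*np.cos(t),cy+q*np.sin(t),.03] for q in r])
        cv2.polylines(b,[np.round(uv*16).astype(int)],False,(0,0,255) if m%5==0 else (0,200,0),1,cv2.LINE_AA,4)
    cv2.imwrite(f"pics/{k}o.png",cv2.resize(b[140:300,220:400],None,fx=3.7,fy=3.7,interpolation=cv2.INTER_CUBIC))
E
```

```text
(no output)
```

View pics/w5o.png

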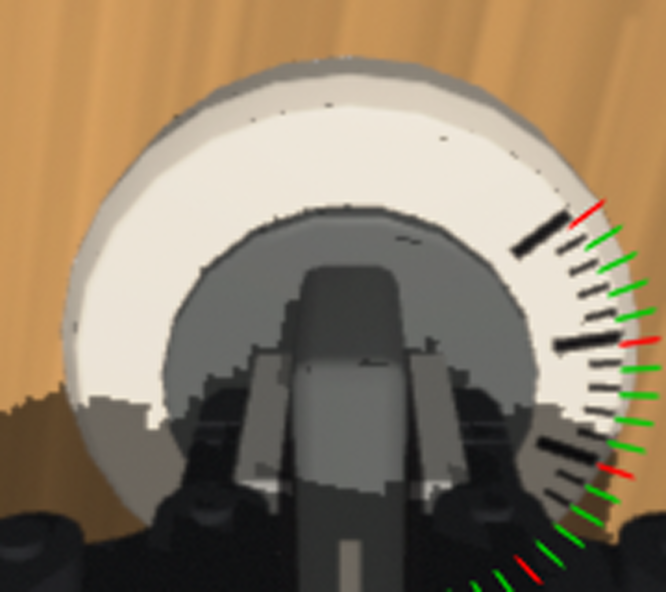

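The case has not turned (ticks still line up with the original fit) and the dial is at about 21.5 min. Turning back to 10.

```bash
python3 - <<'E'
from turn import *
z=float(open("z.txt").read())
C=[.5768,-.0822]
z,y=turn(C,101,170.8,z)
robot.pause(.2)
import cv2
p=robot.current_tool_pos(); e=robot.current_eef_rot(); np.save("w6pose.npy",np.r_[p,e])
im=vision.grab_frame("wrist"); cv2.imwrite("pics/w6.png",im[:,:,::-1])
b=cv2.imread("pics/w6.png"); cv2.imwrite("pics/w6c.png",cv2.resize(b[140:340,200:420],None,fx=3,fy=3,interpolation=cv2.INTER_CUBIC))
E
```

```text
106.0 0.056 [ 0.5769 -0.0822  0.0581] 106.03 [-5.  -0.5 12.1] [0.05 0.97 0.18] 15.47
116.0 0.0561 [ 0.5769 -0.0821  0.0581] 116.0 [-4.3 -1.2 13. ] [0.07 0.99 0.11] 15.97
125.9 0.0562 [ 0.5769 -0.0821  0.0581] 125.98 [-3.4 -0.8 13.8] [0.06 0.96 0.17] 16.48
135.9 0.0562 [ 0.577  -0.0821  0.0582] 135.94 [-3.9 -0.1 12.9] [-0.04  0.94  0.13] 16.98
145.9 0.0561 [ 0.577  -0.0821  0.0581] 145.91 [-3.8 -0.9 13.1] [-0.04  0.99  0.17] 17.48
155.8 0.0562 [ 0.577  -0.0821  0.0582] 155.88 [-4.6 -0.5 12.6] [-0.04  0.93  0.11] 17.98
165.8 0.0562 [ 0.577  -0.0821  0.0581] 165.85 [-4.2  0.2 13.8] [-0.08  0.95  0.12] 18.48
170.8 0.0563 [ 0.577  -0.0821  0.0582] 170.84 [-4.  -0.2 13.4] [-0.03  0.96  0.11] 18.73
```

View pics/w6c.png

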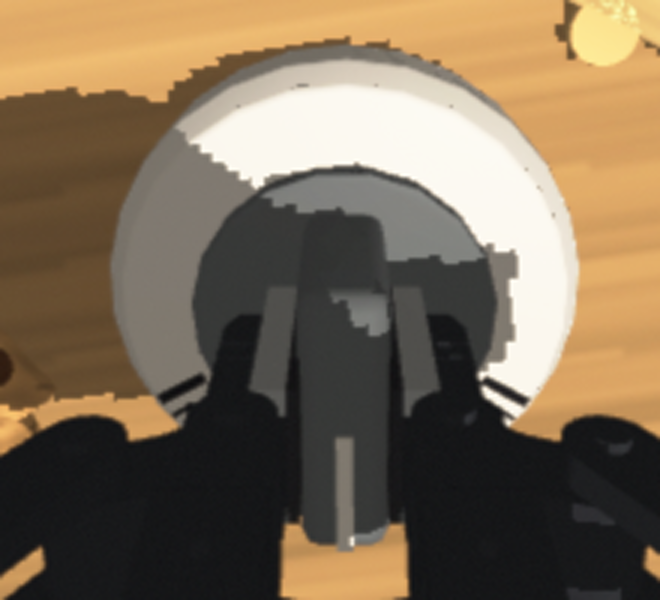

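```bash
python3 - <<'E'
from turn import *
import cv2
C=[.5768,-.0822]
z=float(open("z.txt").read())
robot.line_to(C+[z+.0012],[180,0,170.8],velocity=.02); print(robot.current_contact_force())
fingers.gripper_to(0.5,20); print(robot.current_contact_force(),robot.current_tool_pos())
robot.line_to(C+[.11],[180,0,170.8],velocity=.1,f_stop=6)
# two opposed views tilted away from occlusion: back off camera-wise
robot.line_to(C+[.18],[180,0,170.8]); robot.pause(.2)
p=robot.current_tool_pos(); e=robot.current_eef_rot(); np.save("w7pose.npy",np.r_[p,e])
im=vision.grab_frame("wrist"); cv2.imwrite("pics/w7.png",im[:,:,::-1])
b=cv2.imread("pics/w7.png"); cv2.imwrite("pics/w7c.png",cv2.resize(b[100:250,230:400],None,fx=4,fy=4,interpolation=cv2.INTER_CUBIC))
print(robot.current_time_s())
from fit import *
c=vision.calibration("wrist"); ext=wrist_ext(c,p,e)
print(fit_ticks(b,c["mtx"],ext))
E
```

```text
[-2.05484773  0.03178302  5.8874978 ]
[-0.24189189  0.05411244 -0.11862596] [ 0.57652284 -0.0823381   0.05694346]
21.1583
(array([ 0.57644833, -0.08062431, -9.9688653 ]), np.float64(-32.98023281774676))
```

View pics/w7c.png

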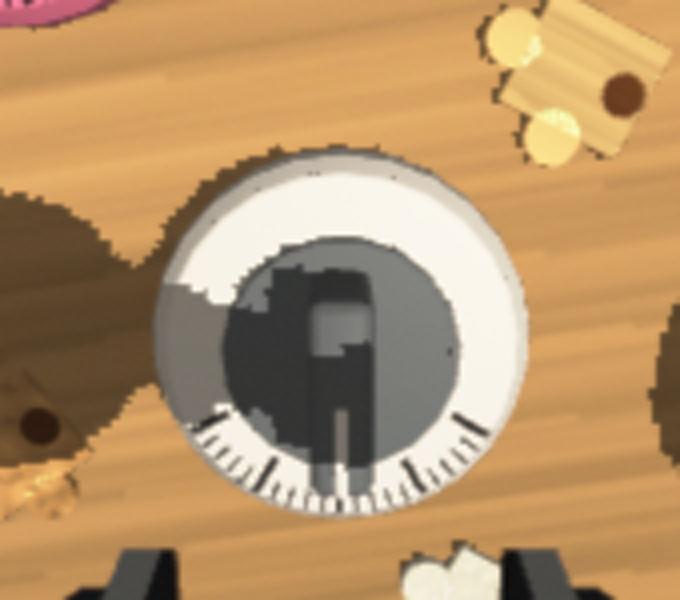

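```bash
python3 - <<'E'
from turn import *
import cv2
from fit import *
C=[.5768,-.0822]
robot.move_to(C+[.18],[180,0,-9.2]); robot.pause(.3)
p=robot.current_tool_pos(); e=robot.current_eef_rot(); np.save("w8pose.npy",np.r_[p,e])
im=vision.grab_frame("wrist"); cv2.imwrite("pics/w8.png",im[:,:,::-1])
b=cv2.imread("pics/w8.png"); 
print(p,e,robot.current_time_s(),robot.current_joint_positions().round(1))
c=vision.calibration("wrist"); ext=wrist_ext(c,p,e)
r,f=fit_ticks(b,c["mtx"],ext); print(r,f)
b2=cv2.resize(b[120:250,240:390],None,fx=4.6,fy=4.6,interpolation=cv2.INTER_CUBIC)
cv2.imwrite("pics/w8c.png",b2)
a=rectify(b,c["mtx"],ext,r[0],r[1],.036,half=.05,s=6000); cv2.imwrite("pics/w8r.png",a)
E
```

```text
[ 0.57667132 -0.08236591  0.1797714 ] [-1.79991120e+02  2.70312253e-02 -9.21449894e+00] 23.475 [-34.3  36.7  64.5  89.  -33.8  75.9 -65. ]
[ 0.57670013 -0.08099493 -9.6551823 ] -41.289794426410324
```

View pics/w8c.png

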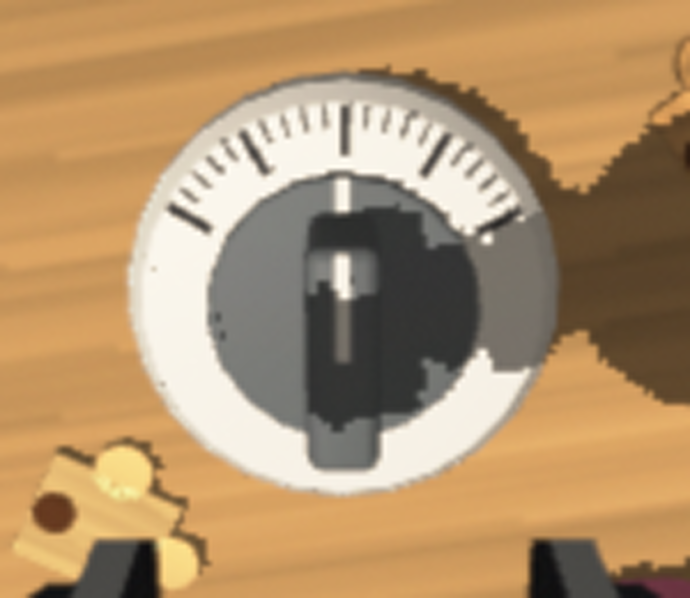

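View pics/w8r.png

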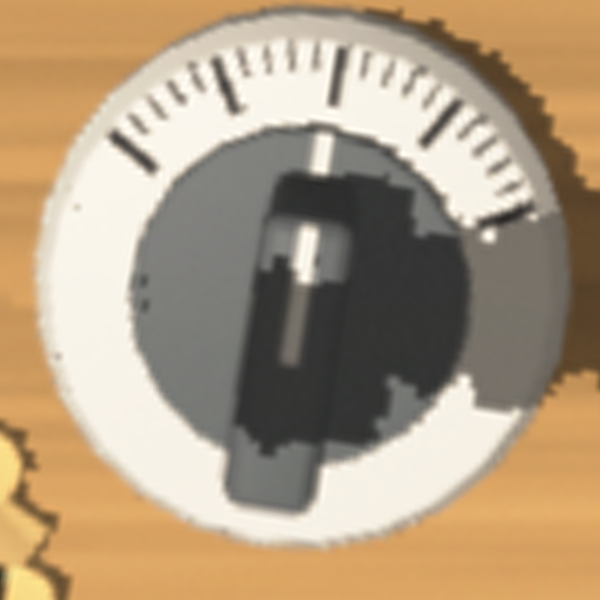

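```bash
python3 - <<'E'
from station import vision
from fit import *
c=vision.calibration("wrist"); K=c["mtx"]
def model(k, guess):
    P=np.load(k+"pose.npy"); ext=wrist_ext(c,P[:3],P[3:]); im=cv2.imread(f"pics/{k}.png")
    r,f=fit_ticks(im,K,ext)
    g=cv2.GaussianBlur(cv2.cvtColor(im,cv2.COLOR_BGR2GRAY),(0,0),.6).astype(float)
    # pointer: maximise white-line contrast: disc part (r 24..28.5, z .036), bar top part (-? .. )
    out={}
    for name,z,rs in (("disc",.036,np.linspace(.0245,.0285,9)),("bartop",.072,np.linspace(.002,.020,19))):
        best=[]
        for off in np.arange(-.003,.0031,.00025) if name=="bartop" else [0]:
          for th in np.arange(guess-8,guess+8,.1):
            a=np.deg2rad(th); d=np.array([np.cos(a),np.sin(a)]); n=np.array([-d[1],d[0]])
            def s(o):
                xy=r[:2]+rs[:,None]*d+(off+o)*n
                uv=proj(K,ext,np.c_[xy,np.full(len(rs),z)]); return map_coordinates(g,[uv[:,1],uv[:,0]],order=1)
            v=np.mean(np.minimum(s(0)-s(.0028),s(0)-s(-.0028))) if name=="bartop" else np.mean(s(0)-.5*s(.0028)-.5*s(-.0028))
            best.append((v,th,off))
        best.sort(reverse=True); top=np.array(best[:9]); out[name]=(top[0].round(3).tolist(),top[:,1].mean().round(2),top[:,2].mean().round(5))
    print(k,"ticks",r.round(4),round(f,1),out)
model("w0",0); model("w8",-9); model("w7",-9); model("w1",0)
E
```

```text
w0 ticks [ 0.5765 -0.0807 -9.5099] -26.3 {'disc': ([75.677, 1.5, 0.0], np.float64(1.3), np.float64(0.0)), 'bartop': ([65.876, 0.5, 0.0], np.float64(0.63), np.float64(0.00022))}
w8 ticks [ 0.5767 -0.081  -9.6552] -41.3 {'disc': ([93.22, -8.5, 0.0], np.float64(-8.5), np.float64(0.0)), 'bartop': ([77.425, -9.2, 0.0], np.float64(-8.99), np.float64(0.00019))}
w7 ticks [ 0.5769 -0.0834 -9.9669] -32.9 {'disc': ([81.756, -9.1, 0.0], np.float64(-9.2), np.float64(0.0)), 'bartop': ([74.947, -8.9, 0.0], np.float64(-8.79), np.float64(-6e-05))}
w1 ticks [ 0.5772 -0.0834 -9.2906] -36.3 {'disc': ([92.368, 1.4, 0.0], np.float64(1.3), np.float64(0.0)), 'bartop': ([71.472, 1.3, 0.0], np.float64(0.92), np.float64(0.00011))}
```

Pointer reads about -9.0° and the 10-minute mark about -9.8°, so the dial is at roughly 9.9 min, which is within measurement noise. I'll back off, compare the whole scene before and after, and hand in.

```bash
python3 - <<'E'
from station import robot, vision, workorder
import cv2,numpy as np
robot.line_to([.5768,-.0822,.25],velocity=.2); robot.move_to([.36,-.30,.3],[180,0,-9.2]); robot.pause(.3)
im=vision.grab_frame("top")[:,:,::-1]; a=cv2.imread("pics/top0.png")
f=lambda q:cv2.resize(q[90:310,200:400],None,fx=2,fy=2,interpolation=cv2.INTER_CUBIC)
cv2.imwrite("pics/cmp.png",np.hstack([f(a),f(np.ascontiguousarray(im))])[:, :800]); print(robot.current_time_s(),robot.current_contact_force())
E
```

```text
25.5167 [0.84034679 0.03121678 0.27037358]
```

View pics/cmp.png

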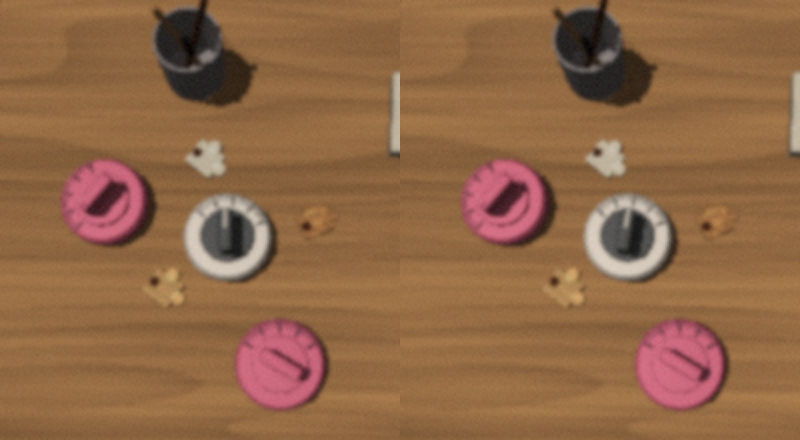

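Before and after: the timer is at (228,237) and (628,237) (same spot, 400 px pane offset), and the pieces, pot and pink timers have not moved. The pointer now lines up with the middle mark.

```bash
python3 -c "
from station import workorder,robot
print(workorder.close_job(),robot.current_time_s())"
```

```text
the job is handed in; nothing more can be done
the job is handed in; nothing more can be done
```

The white timer is set to about 10 minutes and the job is handed in, about 25.5 s into the 72 s allowed.

- **What I did:** I gripped the dial bar and pressed down with about 12–14 N throughout. I turned it clockwise to about 21.5 min, past the 20-minute mark, then back to the 10-minute mark, eased off and let go.
- **Dial reading:** The close-up after letting go put the pointer at -9.0° and the 10-minute mark at -9.8°, so about 9.9 min. I did not correct the 0.8° difference.
- **Timer and surroundings:** The top view showed the timer upright in its place, with the puzzle pieces, the pencil pot and the pink look-alikes unmoved. The mug, the glasses case and most of the card deck were outside that final crop.
- **Checks that disagreed:**
  - The 10-minute mark read -9.2° before the turn and -9.8° after, which is either a small turn of the case (about 0.6°) or noise.
  - The wrist-camera views disagreed by about 3 mm on the timer's centre, so I gripped at their average.

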